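# Dry-fit the collar and hold the lampholder block over the stem for gluing

### The arm

A 7-joint arm with a two-finger parallel gripper is mounted at the origin on the work surface. World frame = base frame: x ahead of the robot, y to its left, z up, the work surface at z = 0. Lengths are in m, angles in rad, forces in N, time in s.
With the tool pointing down it reaches from about 0.4 to 0.9 m from the base axis. Payload 5.5 kg.
Tool frame: the origin (TCP) lies midway between the tips of the shut fingers; the grasp point (between the pads) lies 19 mm behind it (manip.grip_depth is the distance from the TCP to the grasp point, in m); z points along the fingers, x is the direction in which the jaws open and shut, and the axes are right-handed (so a half turn about z gives the same grasp; the last joint's range is limited). The gripper opens to 92 mm and grips with 3 to 60 N. Pads are 19 mm wide; open, the fingers measure 130 mm over their backs; the gripper's body (75 mm by 190 mm) begins 47 mm behind the grasp point.
Start: joints at [-1.03, 0.501, -0.427, 1.55, 0.221, 1.138, -0.21], TCP at [0.178, 0.625, 0.201] pointing down, gripper open.
Joint ranges: [-2.88, 2.88], [-0.31, 2.03], [-1.54, 1.56], [0.2, 2.42], [-1.41, 4.55], [0.19, 2.02], [-2.57, 2.57]. Speed limits (rad/s): [2.57, 2.57, 3.14, 3.14, 3.14, 3.14, 3.14].

### API

Orientations are given as a unit quaternion [x, y, z, w].
In Python, from bench import manip, effector, viewer gives the robot as it stands. Calls block until the motion is done:
- manip.move_pose(position, orientation): joint-space move of the TCP to a pose.
- manip.servo_line(position, ori=None, vel=0.15): straight line of the TCP; ori=None keeps the orientation; vel is the mean speed in m/s.
- manip.movej(angles): joint-space move.
- effector.open_jaws() and effector.close(f_grip=None): open the fingers fully, or close them until they stop; f_grip is the grip in N (None keeps the last).
- manip.sleep(seconds).
- manip.solve_ik(position, orientation): joint angles nearest the present ones, or None.
- viewer.get_image(name): name is "scene" or "top" or "wrist"; returns the picture (384x512x3 uint8, red, green, blue); there is no depth.
- viewer.get_calibration(name): a dict with "vfov" (degrees; the focal length in pixels is half the picture's height over the tangent of half this angle, whatever the lens; pixels are square), "cx", "cy" (the principal point, pixels), "eye" and "attitude" of the camera in the world. Camera axes: x right, y down, z forward; pixel columns grow to the right and rows downward; lengths in m; the calibration is good to about 2 mm. The wrist camera is an equidistant fisheye: a pixel r from the principal point sees the ray r / f radians off the axis. A picture is of the moment at which its call begins: read the wrist's pose just before it. get_calibration takes no time and is no camera call; for the wrist camera it gives the pose at the moment of the call.
A pose or a line that the arm cannot do raises manip.PlanningError and nothing moves.
- manip.hand_in(): hands the job in, once; it reports no verdict.
Readings, each from a call of its own:
- manip.current_clock(): time.
- manip.current_q(): joint angles.
- manip.current_joint_velocities(): joint speeds.
- manip.current_tau(): joint torques, N m.
- manip.current_tool_pos(): TCP position.
- manip.current_tcp_rot(): TCP orientation.
- manip.current_force(): force on the tool from outside, world axes, zero at the start.
- manip.current_wrist_torque(): the same for the moment, N m.
- manip.current_finger_gap(): finger opening in m.
Only numpy, scipy, OpenCV 4.12 (cv2) and the standard library are available. Lean on these libraries where they do the work, as an engineer would, in place of code of your own. Each camera call takes 0.05 s, during which the arm holds its last target. There are 200 camera calls.

### The job

Fit the dark square-bored collar onto the square stem of the wooden lamp stand, all the way down to its shoulder, and let go of it. Then pick up the lampholder block and hold it about one centimetre above the tip of the stem, centred, level and turned square to it, without touching, so that glue can be brushed on: the program finishes while still holding it there. Keep clear of the freshly glued panel standing in between and leave the other things on the bench where they are.

Things in the scene. Friction and masses are not known exactly. Their poses are not given: they have to be found in the camera images.
- stand: Lamp stand, fixed, left of the panel (greater y), any yaw: round mid-brown base (120 mm across, 22 high), pale 36 mm square stem up to a flat shoulder 82 mm above the bench, then a pale 24 mm square tenon from 82 to 130 mm, its last 6 mm tapering to 18 mm square. Origin: centre of the underside, at bench height; z up; x, y normal to the flat faces of stem and tenon.
- shoulder (a point): Point on the stand's axis at the shoulder, 82 mm above the bench: the collar's underside rests here when fully home. Axes as the stand's.
- stem_tip (a point): Centre of the tenon's top face, 130 mm above the bench. Axes as the stand's.
- collar: Dark brown loose wooden collar 50 mm square, 30 mm high, with a central 26.5 mm square hole right through, parallel to the outside; about 60 g. It lies flat on the bench on the robot's right of the panel (smaller y), any yaw. Origin: centre of its underside; z up; x, y normal to its flat sides. Any quarter turn fits. When home, 18 mm of tenon stand out above it.
- holder_block: Loose mid-brown wooden block 50 mm square, 32 mm high, with a white round lampholder (36 mm across, 16 mm high) on top; 48 mm in all, about 90 g. Below, a blind 26.5 mm square socket 20 mm deep, parallel to the outside. On the collar's side of the panel, any yaw; either may be nearer the robot. Origin: centre of its underside; z up; x, y normal to its flat sides. Any quarter turn suits.
- panel: Freshly glued striped panel on edge with dark feet and two blue clamps, fixed, between the loose parts and the stand: 260 mm long (its x), 20 mm thick (44 mm at the clamps, 80 mm at the feet; its y), 118 mm high including the clamps. Origin: centre at bench height. It must not be bumped by the robot or by what it carries.
- glue_bottle: Bystander: white glue bottle with yellow band and orange nozzle, 58 mm across, 142 mm high, standing. Origin: centre of its underside.
- tin: Bystander: can with green label, 72 mm across, 85 mm high. Origin: centre of its underside.
- pencil: Bystander: flat red carpenter's pencil, 188 mm long (its x), 14 mm wide, 8 mm thick, lying between the two loose parts. Origin: underside, middle of the red part.
- mallet: Bystander: wooden mallet lying on the bench, handle along its x, the head (100 x 90 x 65 mm) at x = 130 mm. Origin: on the handle's line 30 mm to the head side of the handle's middle, at bench height.
- offcut: Bystander: pale wooden offcut 120 x 45 x 30 mm. Origin: centre of its underside.
- try_square: Bystander: try square lying flat: dark wooden stock 120 x 20 x 18 mm along its y, steel blade 150 x 30 x 3 mm along its x. Origin: underside of the stock, at its middle.
Not all that is in view belongs to the job. There is more than one size of the collar; the one meant has the size given above.

How it is judged:
On the way:
1. the collar is fully down on the stem's shoulder and let go (z of collar in the frame of shoulder between -0.003 and 0.004 m and horizontal distance between collar and shoulder below 0.004 m and (angle between the x axis of collar and the x axis of stand, either way round below 0.15 rad or angle between the x axis of collar and the y axis of stand, either way round below 0.15 rad) and angle between collar's own z axis and vertical below 0.08 rad and contact force between the fingers and collar below 0.05 N), for 0.2 s.
At the end, for the whole second after the job is handed in: Collar home (within 4 mm in height and centre). Block held still by the fingers alone, underside 3 to 18 mm above the stem tip, within 6 mm of its axis, 0.12 rad of square, 0.1 rad of upright; block and fingers touch neither stand nor collar, nor the block the panel (all of step 1 and z of holder_block in the frame of stem_tip between 0.003 and 0.018 m and horizontal distance between holder_block and stem_tip below 0.006 m and (angle between the x axis of holder_block and the x axis of stand, either way round below 0.12 rad or angle between the x axis of holder_block and the y axis of stand, either way round below 0.12 rad) and angle between holder_block's own z axis and vertical below 0.1 rad and contact force between each of holder_block, the fingers and stand below 0.05 N and contact force between holder_block and collar below 0.05 N and contact force between holder_block and panel below 0.05 N and contact force between holder_block and the fingers above 1 N and linear speed of holder_block below 0.02 m/s and angular speed of holder_block below 0.15 rad/s); the arm keeps its last pose, push and grip.
It fails at once if the glued panel is bumped (over 2 N) (contact force between panel and anything else above 2 N).
It fails at once if another thing on the bench is shifted by more than 30 mm (distance of any of glue_bottle, tin, pencil, mallet, offcut, try_square from where it was at the start of the episode above 0.03 m).
It also fails if it takes over 64 s, if anything falls off the work surface, if the arm or the gripper's body presses on something with over 40 N, if the wrist force passes 120 N, or if a joint passes its speed limit or range.

## Working session

There is one attempt and no reset: what is moved stays moved. The work goes in short steps, each a Python script; the robot and the scene stay as the last script left them, time stands still between calls to the robot, and variables do not carry over. Pictures are saved under pics/ and viewed, about 8 in all and at most 12, crops included, and the job is handed in when it is done.

```bash
ls; mkdir -p pics; python3 - <<'E'
from bench import manip, effector, viewer
import cv2
for n in ["top","scene"]:
    im=viewer.get_image(n); cv2.imwrite(f"pics/{n}0.png",im[:,:,::-1]); print(n,viewer.get_calibration(n))
print(viewer.get_calibration("wrist"),manip.current_tcp_rot(),manip.current_clock())
E
```

```text
pics
top {'vfov': 53.69533839828058, 'cx': 260.1701346151825, 'cy': 188.79256110027964, 'eye': array([0.44572625, 0.00422737, 1.11476838]), 'attitude': array([ 0.70728687, -0.70559318,  0.03311176, -0.02805625])}
scene {'vfov': 46.70444495058433, 'cx': 250.7576520554574, 'cy': 199.01539004979585, 'eye': array([ 1.3099415 , -0.71945202,  0.91394517]), 'attitude': array([ 0.8247544 ,  0.34720947, -0.17982303, -0.40852104])}
{'vfov': 65.70646984690485, 'cx': 258.86577923076374, 'cy': 192.5467532002645, 'eye': array([0.09735711, 0.64781158, 0.38309001]), 'attitude': array([0.78875988, 0.59423761, 0.094224  , 0.12594186])} [ 7.98175234e-01  6.02424707e-01 -7.20856171e-04  4.99329207e-04] 0.1
```

View pics/top0.png

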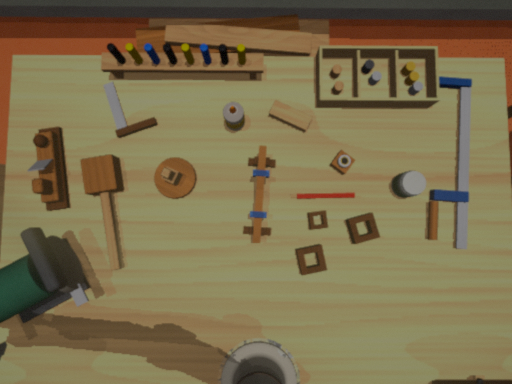

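View pics/scene0.png

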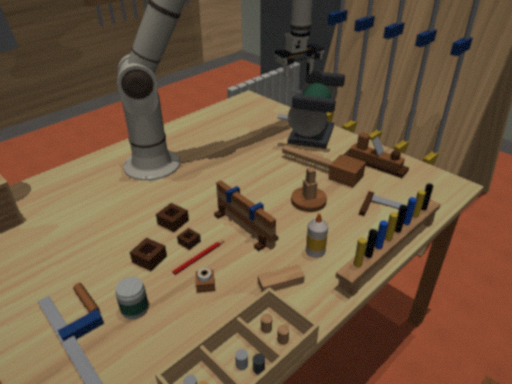

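Collar candidates in the top view are (317,220) at about 18 px, roughly 50 mm, and the larger decoys at (311,260) and (363,228), about 80 mm each. The small one fits the description. The block with the white disc is at (343,161), the stand at (172,178), the panel at (259,195) and the pencil at (325,196). I'll measure these, with one close crop to check.

```bash
cat > h.py <<'E'
import numpy as np, cv2
from scipy.spatial.transform import Rotation as R
from bench import manip, effector, viewer
def ray(cal,uv,fish=False):
    f=192/np.tan(np.radians(cal["vfov"])/2)
    d=(np.atleast_2d(uv)-[cal["cx"],cal["cy"]])/f
    if fish:
        r=np.linalg.norm(d,axis=1,keepdims=True)+1e-9
        v=np.c_[d/r*np.sin(r),np.cos(r)]
    else: v=np.c_[d,np.ones(len(d))]
    return R.from_quat(cal["attitude"]).apply(v)
def onplane(cal,uv,z,fish=False):
    v=ray(cal,uv,fish); e=cal["eye"]
    return e+v*((z-e[2])/v[:,2])[:,None]
def down(yaw):  # tool x (jaw axis) at yaw in world, z down
    return (R.from_euler('z',yaw)*R.from_euler('x',np.pi)).as_quat()
def shot(name):
    cal=viewer.get_calibration("wrist"); im=viewer.get_image("wrist")
    cv2.imwrite(f"pics/{name}.png",im[:,:,::-1]); np.save(f"pics/{name}.npy",cal,allow_pickle=True)
    return im,cal
E
python3 - <<'E'
from h import *
cal=viewer.get_calibration("top")
for n,uv,z in [("collar",(317,220),.03),("block",(344,160),.048),("stand",(172,178),.13),("base",(175,178),.022),("panelA",(263,147),.1),("panelB",(256,242),.1),("pencilL",(297,196),0),("pencilR",(354,196),0),("bottle",(233,108),.14),("tin",(411,184),.085)]:
    print(n,onplane(cal,uv,z)[0].round(3))
im=cv2.imread("pics/top0.png")
a=cv2.resize(im[140:280,280:400],None,fx=4,fy=4,interpolation=cv2.INTER_CUBIC)
b=cv2.resize(im[130:250,140:200],None,fx=4,fy=4,interpolation=cv2.INTER_CUBIC)
b=cv2.copyMakeBorder(b,0,80,0,0,cv2.BORDER_CONSTANT)
cv2.imwrite("pics/crop1.png",np.hstack([a,b]))
E
```

```text
collar [ 0.451 -0.166  0.03 ]
block [ 0.621 -0.242  0.048]
stand [0.559 0.227 0.13 ]
base [0.571 0.243 0.022]
panelA [ 0.648 -0.01   0.1  ]
panelB [0.392 0.008 0.1  ]
pencilL [ 0.521 -0.112  0.   ]
pencilR [ 0.522 -0.281  0.   ]
bottle [0.743 0.069 0.14 ]
tin [ 0.549 -0.416  0.085]
```

View pics/crop1.png

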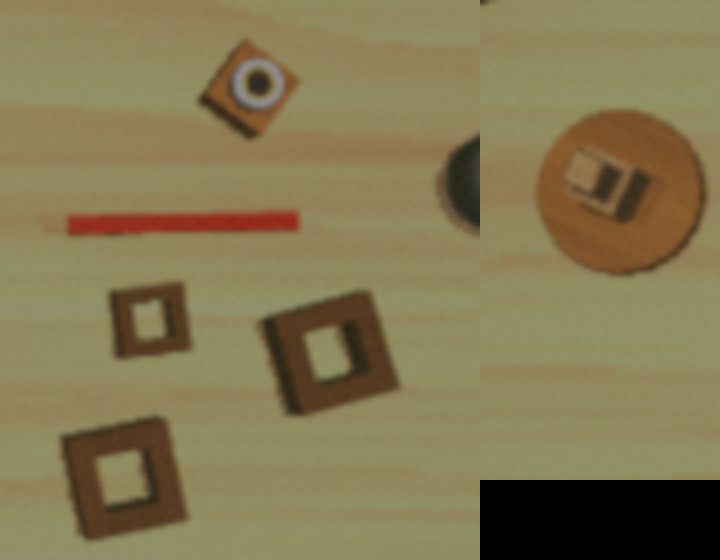

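The crop confirms it. The 50 mm collar is at crop (150,320), turned about 5°, and the block is turned about 40°. The tenon's top is at crop (583,170). Next I'll take close wrist views of each.

```bash
python3 - <<'E'
from h import *
y=np.pi/2
for n,p in [("w_stand",(.53,.235,.26)),("w_block",(.59,-.24,.26)),("w_collar",(.43,-.166,.26))]:
    for yy in (y,-y):
        try: manip.move_pose(p,down(yy)); print(n,yy); break
        except manip.PlanningError as e: print(n,e)
    shot(n); print(manip.current_clock(),manip.current_q().round(2) if hasattr(manip.current_q(),'round') else manip.current_q(), viewer.get_calibration("wrist")["eye"])
ims=[cv2.imread(f"pics/{n}.png")[60:384,130:390] for n in ("w_stand","w_block","w_collar")]
cv2.imwrite("pics/v1.png",np.hstack(ims))
E
```

```text
w_stand 1.5707963267948966
2.0583 [-0.22  0.31 -0.31  1.67  0.1   1.18  1.02] [0.44530383 0.23614342 0.44333205]
w_block 1.5707963267948966
3.8583 [ 0.41  0.4  -0.1   1.53  0.04  1.22  1.88] [ 0.50660331 -0.23826647  0.4434339 ]
w_collar 1.5707963267948966
4.65 [ 0.42  0.07 -0.12  1.94  0.01  1.13  1.87] [ 0.34698449 -0.1661259   0.44389312]
```

View pics/v1.png

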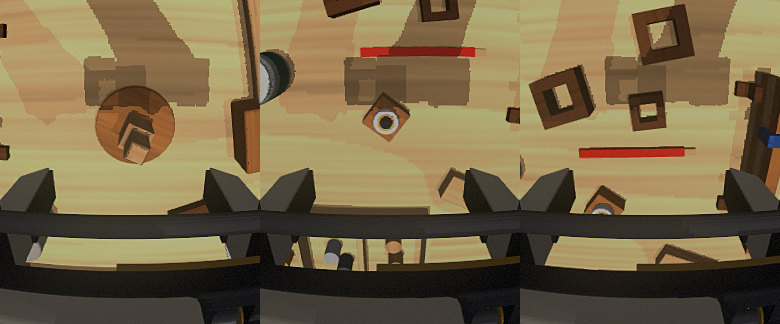

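The wrist views show the stand at left (tenon top about (136,152)), the block in the middle (disc about (386,122)) and the small collar at right (647,112). Image down is +x and image right is +y. I'll segment the top faces.

```bash
python3 - <<'E'
from h import *
out=[]
for n,(x,y) in [("w_stand",(266,205)),("w_block",(256,178)),("w_collar",(257,172))]:
    im=cv2.imread(f"pics/{n}.png"); c=im[y-32:y+32,x-32:x+32]
    out.append(cv2.resize(c,None,fx=4,fy=4,interpolation=cv2.INTER_NEAREST))
    hsv=cv2.cvtColor(c,cv2.COLOR_BGR2HSV)
    # edges-separated flat regions
    print(n); print("\n".join(" ".join("%3d"%v for v in r) for r in hsv[4:60:3,4:60:3,2]))
v=np.hstack(out)
for k in range(3):
    for t in range(0,64,16): cv2.line(v,(k*256+t*4,0),(k*256+t*4,5),(255,0,0),1); cv2.line(v,(k*256,t*4),(k*256+5,t*4),(255,0,0),1)
cv2.imwrite("pics/v2.png",v)
E
```

```text
w_stand
166 161 166 147 139 135 107  66  68  71  70  78 104 102 166 158 153 147 154
167 168 168 153 145 145  64  71  66  69  69  71  69  66 100 148 154 154 151
157 163 152 145 145 114  64 132  60  65  70  69  71  70  61 157 154 153 155
165 159 136 141 144  62  58 161 152 161  55  71  74  68  66 154 163 154 148
147 134 137 143 140  66 142 152  87  87 170 176  63  64  67 117 156 161 161
159 158 127 128  69  61 167 139  68  72  75 124 117 106 112  50 155 152 155
149 151 159 164  62 118 156  70  70  71  70  75  71 107 173 171 164 159 152
145 149 148 157  59 166 142  67  68  71  73  74  74  65 176 162 166 165 163
147 139 146 154 118 154  71  65  82  65  71  75  74  71 167 163 161 161 163
138 140 143 130 167 139  66  65 161 143 101  67  72  70 162 170 165 161 161
139 136 138 145 180 146  67  90 168 186 188  90 118  77  88 161 173 173 166
147 147 145 135 140 114  58 139 178 179 185 183 190 165 147 154 159 161 165
140 140 145 146 145 108  93 153 179 177 176 178 186 115 141 146 148 148 183
182 164 140 138 143  99  90 169 181 182 182 174 181 140 150 146 135 181 182
183 180 187 141 136 141 119 
[... 2556 characters left out ...]
  87 180 176 173
177 176 173 178  76  83  86 131 176 179 186 185 198  78  83  73 180 177 177
176 175 173 179 104  86  94  66  60  38  39  34  41  95  80  76 183 177 177
177 177 178 177 116  93  93  40  46  47  45  47  42  93  94  86 184 176 175
176 178 176 178 142  92  92  95  94  97  94  93  91  94  90  89 182 179 177
177 177 176 178 171  91  93  95  93  95  92  95  90  89  88  84 176 176 178
178 177 175 176 184  88  92  84  84  80 122 149 188 184 182 180 178 176 178
175 177 177 176 178 181 180 180 179 175 175 176 176 174 181 176 178 174 176
178 176 176 178 175 174 178 177 177 178 178 175 178 176 176 174 177 175 176
180 178 178 177 179 177 177 179 175 175 177 177 178 178 178 176 177 178 180
```

View pics/v2.png

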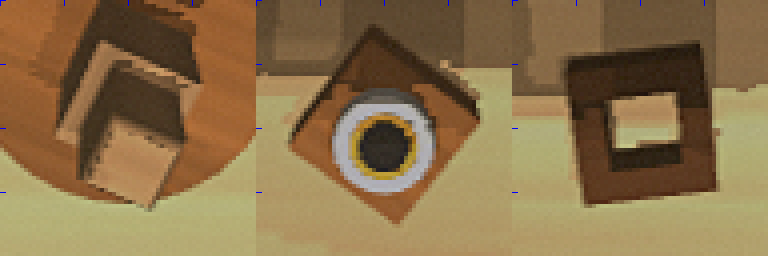

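```bash
python3 - <<'E'
from h import *
y=np.pi/2; v=[]
# collar, block, stand: put camera straight above
for n,src,uv,z,zt in [("u_collar","w_collar",(258.3,172.6),.03,.16),("u_block","w_block",(256.25,182.75),.048,.17),("u_stand","w_stand",(266.5,214),.13,.23)]:
    c=onplane(np.load(f"pics/{src}.npy",allow_pickle=True).item(),uv,z,True)[0]; print(n,c.round(4))
    if n=="u_stand": manip.servo_line(np.array(manip.current_tool_pos())*[1,1,0]+[0,0,.26],vel=.3); 
    manip.move_pose((c[0]+.084,c[1],zt),down(y))
    im,cal=shot(n); print(cal["eye"].round(4),manip.current_clock())
    R_=R.from_quat(cal["attitude"]).inv().apply(c-cal["eye"]); th=np.arctan2(np.hypot(*R_[:2]),R_[2]); f=192/np.tan(np.radians(cal["vfov"])/2)
    px=(np.array([cal["cx"],cal["cy"]])+f*th*R_[:2]/np.hypot(*R_[:2])).round().astype(int); print(px)
    x0,y0=max(px[0]-32,0),max(px[1]-32,0); print("off",x0,y0)
    v.append(cv2.resize(im[y0:y0+64,x0:x0+64,::-1],None,fx=4,fy=4,interpolation=cv2.INTER_NEAREST))
cv2.imwrite("pics/v3.png",np.hstack(v))
E
```

```text
u_collar [ 0.4527 -0.1669  0.03  ]
[ 0.4527 -0.1673  0.3431] 5.3417
[259  99]
off 227 67
u_block [ 0.6218 -0.2413  0.048 ]
[ 0.6208 -0.2412  0.3543] 6.1583
[259 100]
off 227 68
u_stand [0.5734 0.2451 0.13  ]
[0.5742 0.2431 0.4133] 8.4417
[261  97]
off 229 65
```

View pics/v3.png

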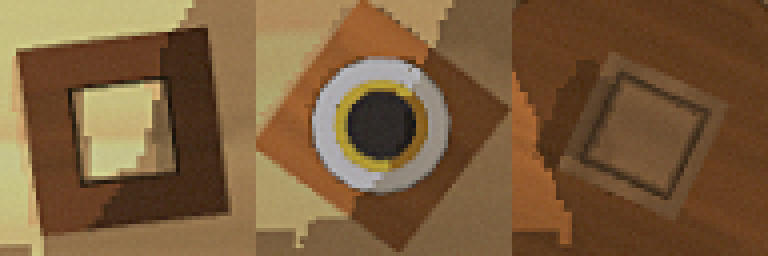

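The overhead views are clean. The collar's outer corners are at crop (18,50), (208,29), (229,213), (42,235). The block's are (106,0), (250,107), (144,250), (0,146). The stand's shoulder square is (98,52), (215,103), (168,220), (48,168), with the tenon square inside it.

```bash
python3 - <<'E'
from h import *
D={"collar":("u_collar",(227,67),.03,[(18,50),(208,29),(229,213),(42,235)]),
"hole":("u_collar",(227,67),.03,[(68,88),(170,77),(180,173),(80,187)]),
"block":("u_block",(227,68),.032,[(106,0),(250,107),(144,250),(0,146)]),
"disc":("u_block",(227,68),.048,[(56,124),(194,124),(125,56),(125,193)]),
"shoulder":("u_stand",(229,65),.082,[(98,52),(215,103),(168,220),(48,168)]),
"tenon":("u_stand",(229,65),.124,[(107,69),(203,106),(161,201),(69,163)])}
for n,(s,o,z,c) in D.items():
    cal=np.load(f"pics/{s}.npy",allow_pickle=True).item()
    P=onplane(cal,np.array(c)/4+np.array(o)-.5,z,True)[:,:2]
    e=np.roll(P,-1,0)-P; L=np.linalg.norm(e,axis=1)
    a=np.degrees(np.arctan2(e[:,1],e[:,0]))
    q=np.degrees(np.angle(np.mean(np.exp(4j*np.radians(a))))/4)
    print(n,P.mean(0).round(4),(L*1e3).round(1),"yaw mod90 %.1f"%q)
E
```

```text
collar [ 0.4529 -0.1684] [49.3 48.9 49.4 49.4] yaw mod90 6.6
hole [ 0.4529 -0.1683] [26.5 25.4 26.3 26.3] yaw mod90 6.6
block [ 0.6209 -0.2422] [48.  48.4 48.1 48.6] yaw mod90 -36.4
disc [ 0.6207 -0.2422] [35.  24.7 35.3 25. ] yaw mod90 21.9
shoulder [0.5742 0.2458] [34.9 35.2 36.2 35.1] yaw mod90 -23.3
tenon [0.574  0.2461] [24.6 25.3 24.  24.6] yaw mod90 -22.5
```

```bash
python3 - <<'E'
from h import *
yw=np.radians(96.6); c=np.array([.4529,-.1684])
manip.servo_line(np.array(manip.current_tool_pos())*[1,1,0]+[0,0,.27],vel=.3)
manip.move_pose((*c,.27),down(yw)); 
manip.servo_line((*c,.08),vel=.2); manip.servo_line((*c,.006),vel=.1)
print(manip.current_force(),manip.current_tool_pos())
effector.close(f_grip=25); manip.sleep(.2); print("gap",manip.current_finger_gap())
manip.servo_line((*c,.27),vel=.2); print("gap",manip.current_finger_gap(),manip.current_force())
s=np.array([.5741,.2459]); ys=np.radians(67)
manip.move_pose((*s,.27),down(ys)); manip.servo_line((*s,.20),vel=.2)
shot("held"); print(manip.current_tool_pos(),manip.current_force(),manip.current_clock())
im=cv2.imread("pics/held.png"); cv2.imwrite("pics/v4.png",cv2.resize(im[130:384,140:380],None,fx=2.3,fy=2.3))
E
```

```text
[ 0.05062642 -0.30691538 -0.75350507] [ 0.45338149 -0.16855658  0.00644239]
gap 0.0004106862889927984
gap 0.00026634669690254434 [ 0.35841862 -0.62691538  0.24418237]
[0.5751795  0.24580141 0.20149626] [0.29602384 0.32669937 0.67120635] 17.65
```

View pics/v4.png

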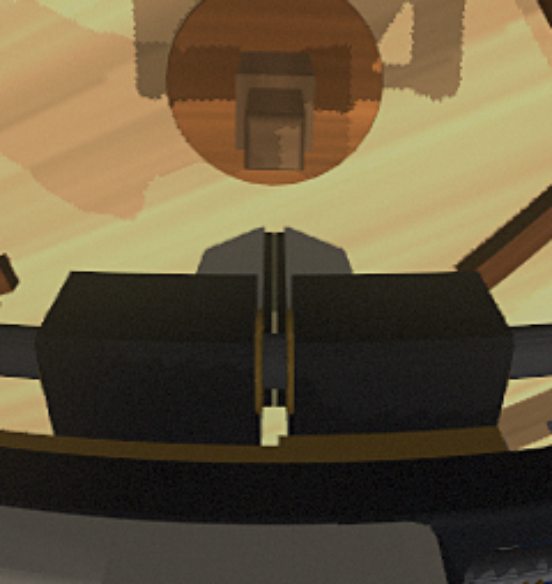

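The gripper closed on nothing: gap 0.4 mm and an empty jaw in the picture. I'll check in the top view where the collar is now.

```bash
python3 - <<'E'
from h import *
manip.servo_line(np.array(manip.current_tool_pos())*[1,1,0]+[0,0,.26],vel=.3)
im=viewer.get_image("top")[:,:,::-1]; cv2.imwrite("pics/top1.png",im)
a=cv2.resize(im[130:290,270:390],None,fx=3,fy=3); im0=cv2.imread("pics/top0.png")
b=cv2.resize(im0[130:290,270:390],None,fx=3,fy=3); cv2.imwrite("pics/v5.png",np.hstack([b,a]))
print(manip.current_clock())
E
```

```text
18.05
```

View pics/v5.png

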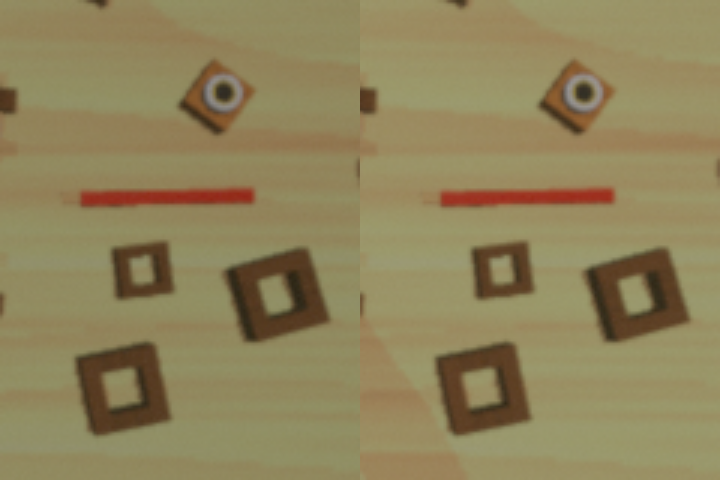

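The collar hasn't moved, so nothing touched it. I'll go back and look from the wrist and scene cameras at the bottom of the reach, before and after closing.

```bash
python3 - <<'E'
from h import *
yw=np.radians(96.6); c=np.array([.4529,-.1684])
print(manip.grip_depth); effector.open_jaws(); print("gap",manip.current_finger_gap(),manip.current_clock())
manip.move_pose((*c,.26),down(yw)); manip.servo_line((*c,.05),vel=.3); manip.servo_line((*c,.006),vel=.1)
print("gap",manip.current_finger_gap(),manip.current_tool_pos(),R.from_quat(manip.current_tcp_rot()).as_matrix().round(3).tolist())
a,_=shot("g0"); s0=viewer.get_image("scene")
effector.close(f_grip=25); manip.sleep(.3); print("gap",manip.current_finger_gap(),manip.current_force(),manip.current_clock())
b,_=shot("g1"); s1=viewer.get_image("scene")
cr=lambda s: cv2.resize(s[150:290,110:250],(380,290),interpolation=cv2.INTER_CUBIC)
w=lambda s: cv2.resize(s[150:384,110:410],(380,296))
cv2.imwrite("pics/v6.png",np.vstack([np.hstack([w(a),w(b)]),np.hstack([cr(s0),cr(s1)])])[:,:,::-1])
E
```

```text
0.0188
gap 0.09169096934651919 19.5083
gap 0.09204581113374999 [ 0.45351997 -0.16857232  0.00663498] [[-0.115, 0.993, 0.001], [0.993, 0.115, -0.0], [-0.0, 0.001, -1.0]]
gap 0.000636985130832904 [-0.11309614 -0.58834475 -0.06024473] 24.3833
```

View pics/v6.png

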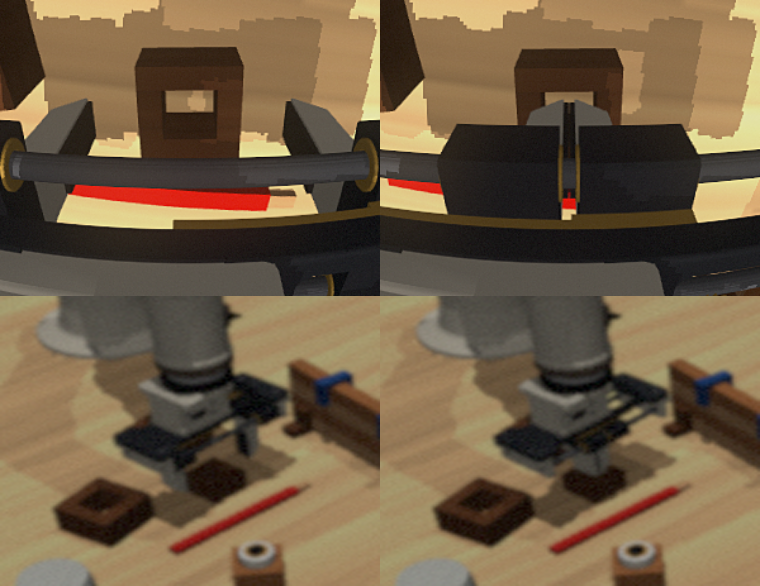

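The fingers clear the collar's top (wrist g1: tips at about (259,229); scene: tips just above the collar). So the real tips sit higher than the reported TCP. I'll check this by intersecting the two rays.

```bash
python3 - <<'E'
from h import *
sc=viewer.get_calibration("scene"); w=np.load("pics/g1.npy",allow_pickle=True).item()
print(w["eye"])
for z in (.006,.02,.03,.035,.04): print(z,onplane(sc,(189.2,235),z)[0].round(4),onplane(w,(259,229),z,True)[0].round(4))
g0=np.load("pics/g0.npy",allow_pickle=True).item() 
P=onplane(g0,[(110+135/1.267,150+67/1.267),(110+243/1.267,150+67/1.267)],.03,True); print(P.round(4),np.linalg.norm(P[0]-P[1]))
E
```

```text
[ 0.36937209 -0.17815837  0.1894058 ]
0.006 [ 0.4327 -0.1524  0.006 ] [ 0.4549 -0.1683  0.006 ]
0.02 [ 0.4462 -0.1611  0.02  ] [ 0.4483 -0.169   0.02  ]
0.03 [ 0.4559 -0.1673  0.03  ] [ 0.4437 -0.1696  0.03  ]
0.035 [ 0.4607 -0.1705  0.035 ] [ 0.4413 -0.1699  0.035 ]
0.04 [ 0.4655 -0.1736  0.04  ] [ 0.439  -0.1701  0.04  ]
[[ 0.4309 -0.1959  0.03  ]
 [ 0.4253 -0.147   0.03  ]] 0.049177496477611674
```

The rays agree on tips at z≈0.030 with correct xy, so the reported TCP is about 24 mm too low along the tool. I'll grasp with a reported z of −0.011, which puts the tips at about 13 mm.

```bash
python3 - <<'E'
from h import *
c=np.array([.4529,-.1684]); s=np.array([.5741,.2459]); ys=np.radians(67)
effector.open_jaws()
manip.servo_line((*c,-.011),vel=.06); print(manip.current_tool_pos(),manip.current_force())
effector.close(f_grip=25); g=manip.current_finger_gap(); print("gap",g,manip.current_force(),manip.current_clock())
if g<.04: raise SystemExit
manip.servo_line((*c,.21),vel=.25); print("gap",manip.current_finger_gap(),manip.current_force())
manip.move_pose((*s,.21),down(ys)); manip.servo_line((*s,.14),vel=.2)
im,_=shot("held2"); print(manip.current_tool_pos(),manip.current_clock(),manip.current_force())
cv2.imwrite("pics/v7.png",cv2.resize(im[120:330,140:380,::-1],None,fx=2.5,fy=2.5))
E
```

```text
[ 0.45228161 -0.16811685 -0.0116831 ] [ 0.0108992  -0.2298908   0.08951309]
gap 0.04938361535171113 [-0.88686729 -0.5313118   1.73537781] 27.1083
gap 0.049596370911867006 [ 0.37955386  0.46514902 -1.02788494]
[0.57516075 0.24586098 0.14130205] 30.2833 [-0.38236454  0.70110711 -0.6026561 ]
```

```bash
python3 - <<'E'
from h import *
T=np.array([.5735,.2460]); cmd=T.copy()
manip.servo_line((*cmd,.126),vel=.1); manip.sleep(.15)
p=np.array(manip.current_tool_pos()); print(p.round(4)); cmd+=T-p[:2]
f0=np.array(manip.current_force())
for z in np.arange(.120,.0695,-.006).tolist()+[.0705]:
    manip.servo_line((*cmd,z),vel=.06)
    p=np.array(manip.current_tool_pos()); f=np.array(manip.current_force())-f0
    print(round(z,4),p.round(4),f.round(1),manip.current_clock())
    if np.linalg.norm(f)>10: break
E
```

```text
[0.574  0.2463 0.1268]
0.12 [0.5726 0.2455 0.1195] [-0.3 -0.5  0.1] 30.975
0.114 [0.573  0.2455 0.1135] [ 0.3 -0.5  0.8] 31.225
0.108 [0.5732 0.2453 0.1076] [ 2.1 -1.  -0.3] 31.475
0.102 [0.5732 0.2454 0.1016] [ 2.1 -0.2 -0.9] 31.725
0.096 [0.5733 0.2454 0.0956] [ 2.8 -2.5 -0.2] 31.975
0.09 [0.5733 0.2454 0.0896] [ 3.7 -1.1 -1. ] 32.225
0.084 [0.5733 0.2455 0.0836] [ 4.7 -0.4 -1.7] 32.475
0.078 [0.5733 0.2455 0.0775] [ 4.1 -0.8 -0.9] 32.725
0.072 [0.5734 0.2456 0.0713] [ 4.6 -0.5 -1.5] 32.975
0.0705 [0.5735 0.2456 0.0712] [ 2.2 -2.3  6.7] 33.225
```

The collar is seated: seat contact gave 6.7 N at exactly the expected height. I'll release it, retract and fetch the block.

```bash
python3 - <<'E'
from h import *
b=np.array([.6209,-.2422]); s=np.array([.5738,.2458])
effector.open_jaws(); p=np.array(manip.current_tool_pos()); print(manip.current_finger_gap(),manip.current_force())
manip.servo_line((p[0],p[1],.21),vel=.25); manip.sleep(.1)
im,_=shot("seated"); print(manip.current_clock())
manip.move_pose((*b,.21),down(np.radians(53.6)))
manip.servo_line((*b,.06),vel=.25); manip.servo_line((*b,-.011),vel=.1)
pb=np.array(manip.current_tool_pos()); print(pb,manip.current_force())
effector.close(f_grip=30); g=manip.current_finger_gap(); print("gap",g,manip.current_clock())
if g>.04:
    manip.servo_line((*b,.21),vel=.25); print(manip.current_finger_gap(),manip.current_clock())
wi,_=shot("blockheld")
cv2.imwrite("pics/v8.png",np.hstack([cv2.resize(i[60:300,140:380,::-1],(400,400)) for i in (im,wi)]))
E
```

```text
0.09155024419309374 [-1.06909065 -0.38908069 -0.2624179 ]
34.925
[ 0.62136424 -0.24224203 -0.01077058] [ 0.62021207 -0.92281776  0.09445617]
gap 0.04961951341627311 39.05
0.049817951017756226 40.0833
```

View pics/v8.png

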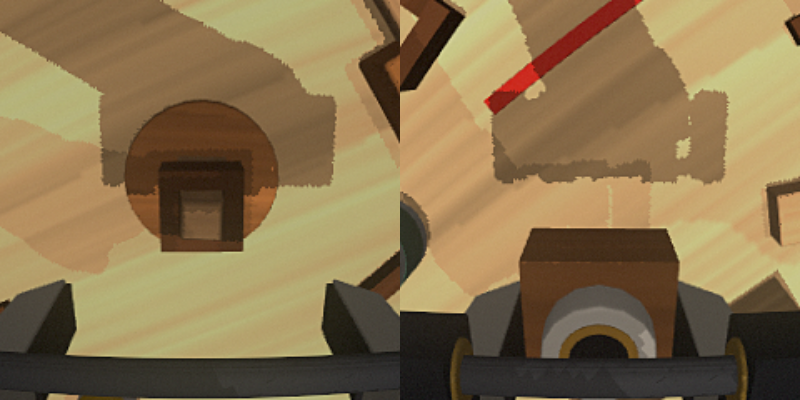

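The left view shows the collar seated on the stem with the tenon through it (about (203,215)). The right view shows the block held squarely in the jaws. I'll carry it over the panel to the stem.

```bash
python3 - <<'E'
from h import *
T=np.array([.5738,.2457]); cmd=T.copy()
manip.move_pose((*T,.21),down(np.radians(67))); manip.servo_line((*T,.145),vel=.15); manip.sleep(.2)
p=np.array(manip.current_tool_pos()); cmd+=T-p[:2]
manip.servo_line((*cmd,.1295),vel=.05); manip.sleep(.4)
print(manip.current_tool_pos(),manip.current_finger_gap(),manip.current_force(),manip.current_clock(),np.degrees(R.from_quat(manip.current_tcp_rot()).as_euler('ZYX')))
wi,_=shot("final"); s=viewer.get_image("scene")
cv2.imwrite("pics/v9.png",np.hstack([cv2.resize(wi[120:340,140:380],(400,367)),cv2.resize(s[110:230,250:381],(400,367),interpolation=cv2.INTER_CUBIC)])[:,:,::-1])
E
```

```text
[0.57303506 0.2453106  0.12969082] 0.0501406807863967 [ 0.4958033  -0.53185595 -1.22608803] 43.5583 [ 6.69996429e+01 -1.44059160e-02  1.79985169e+02]
```

View pics/v9.png

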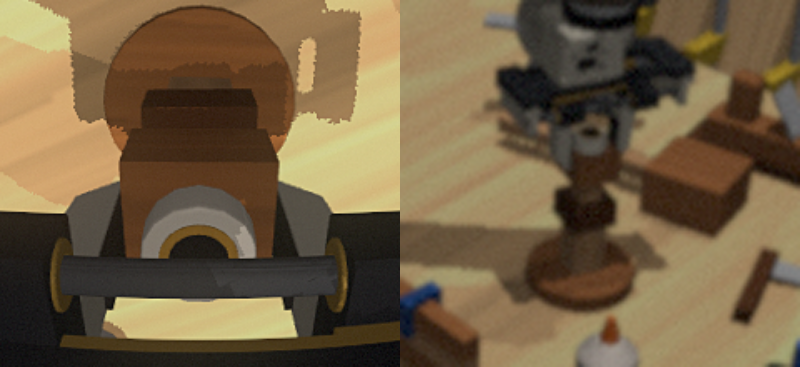

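The block is centred and square over the collar (wrist view). In the scene view there is a gap above the tenon tip at about (590,190). The force reading matches the block's weight alone, so I'm handing in.

```bash
python3 -c "
from bench import manip
manip.hand_in(); print(manip.current_clock())"
```

```text
the job is handed in; nothing more can be done
the job is handed in; nothing more can be done
```

The collar is on the stem, seated and released, and the job was handed in at about 43.6 s with the block held over the stem tip. `hand_in` gives no verdict, so what follows is from my own readings.

- **Collar:** it slid on with side forces under 5 N and touched the shoulder (6.7 N) at the expected height. A picture after release shows it seated with the tenon standing through it.
- **Block:** by the arm's readings its underside is about 10.5 mm above the tip. It is within about 1 mm of the axis, level and square to within my reading of the stand's yaw (two readings 0.8° apart). The force reading (1.2 N) is close to the block's weight (0.9 N), so nothing suggests contact, and the grip is holding at a 50 mm opening.
- **First grasp failed:** the jaws closed just above the collar without moving it. Two camera views put the real fingertips about 24 mm higher than the reported TCP. I allowed for this by reaching lower, and both grasps then worked.
- **Measurement mismatch:** the stand's position disagreed by about 1 mm between the camera and the forces felt while fitting. I aimed between the two.
- **Not checked:** I saw no contact with the panel or other things, but took no final picture of the whole bench.

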